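Dock the phone in the tilting stand at the hobby desk

ROBOT

A 6-joint arm with a two-finger parallel gripper is mounted at the origin on the work surface. World frame = base frame: x ahead of the robot, y to its left, z up, the work surface at z = 0. Lengths are in mm, angles in rad, forces in N, time in s.
With the tool pointing down it reaches from about 250 to 725 mm from the base axis. Payload 9.7 kg.
Tool frame: the origin (TCP) lies at the very end of the fingers, on their centre line; the grasp point (between the pads) lies 19 mm behind it; z points along the fingers, y is the direction in which the jaws open and shut (so a half turn about z gives the same grasp; the last joint's range is limited). The gripper opens to 85 mm and grips with 20 to 120 N. Pads are 22 mm wide; open, the fingers measure 114 mm over their backs; the gripper's body (76 mm by 85 mm) begins 54 mm behind the grasp point. The pads swing forward as they close: fully open they stand 13 mm farther back than shut.
Start: joints at [1.258, 0.087, 0.176, 1.66, 0, 1.571], TCP at [169.245, 523.31, 231.284] pointing down, gripper open.
Joint ranges: [-3.13, 3.13], [-0.85, 1.81], [-1.15, 1.24], [-2.2, 2.28], [-1.44, 1.52], [-3.14, 3.14]. Speed limits (rad/s): [2.22, 2.22, 2.57, 3.14, 3.14, 3.14].

INTERFACE

Orientations are given as a rotation vector (axis times angle).
In Python, from cell import ctrl gives the robot as it stands. Calls block until the motion is done:
- ctrl.move_pose(position, orientation): joint-space move of the TCP to a pose.
- ctrl.movel(position, attitude=None, max_speed=150, contact_N=None): straight line of the TCP; attitude=None keeps the orientation; max_speed is the mean speed in mm/s. With contact_N (N) it stops when the force on the tool has changed by that much, and returns True; else False.
- ctrl.goto_joints(angles): joint-space move.
- ctrl.grip(opening, strength=None): opening from 0.0 (shut) to 1.0 (fully open); strength is the grip in N (None keeps the last); returns when the fingers have stopped.
- ctrl.dwell(seconds).
- ctrl.ik(position, orientation): joint angles nearest the present ones, or None.
- ctrl.get_state(): the state.
- ctrl.get_image(name): name is "scene" or "top" or "wrist"; returns a dict with "image" (420x560x3 uint8, blue, green, red), "camera_matrix" (3x3 intrinsics, pixels), "extrinsics" (4x4, takes a point from camera to world coordinates); the wrist camera has in their place "tool_from_camera" (4x4, takes a point from camera to tool coordinates, whose origin is the TCP and whose axes are the flange's). Camera axes: x right, y up, looking along -z (the intrinsics and any distortion apply to the point x, -y, -z); pixel columns grow to the right and rows downward; lengths in mm; the calibration is good to about 2 mm. The wrist camera is an equidistant fisheye: a pixel r from the principal point sees the ray r / f radians off the axis. A picture is of the moment at which its call begins: read the wrist's pose just before it. There is no depth.
A pose or a line that the arm cannot do raises ctrl.PlanningError and nothing moves.
- ctrl.close_job(): hands the job in, once; it reports no verdict.
Trained networks look in a picture, given as the dict that the camera call returned (one of the last four; its "shot" number tells which), for a name from the list of things; names that differ only in an ending like _2 or _b are one class to them, and where a whole thing is asked for, a point or a joint stands for the part that bears it (a point fixed in the world has none). Each returns a list of dicts, best first, with "confidence" (0 to 1); they miss things now and then, are a little off and sometimes report something else, mostly with a low value. They report only what shows in the picture. A call takes as long as a camera call.
- ctrl.boxes_of(picture, label): "rect" ([left, top, right, bottom] in pixels, round what is visible of it).
The state is a dict: "clock": time; "q": joint angles; "qd": joint speeds; "joint_torque": joint torques, N m; "tcp_pos": TCP position; "orientation": TCP orientation; "contact_force": force on the tool from outside, world axes, zero at the start; "ft_torque": the same for the moment, N m; "grip_width": opening from 0.0 (shut) to 1.0 (fully open).
Only numpy, scipy, OpenCV 4.12 (cv2) and the standard library are available. Lean on these libraries where they do the work, as an engineer would, in place of code of your own. Each camera call takes 0.05 s, during which the arm holds its last target. There are 200 camera calls.

TASK

The building plan is on the phone: take it out of the wooden organiser and slide it gently down into the cradle of the tilting stand without letting it drop, right way up, screen to the front and fully home in the slot. Then leave the cradle leaning back at 30 degrees from upright so that the plan can be read from the seat, and do not shift anything else on the desk.

Things in the scene. Friction and masses are not known exactly. Their poses are not given: they have to be found in the camera images.
- phone: Phone in a white bumper, 150 mm tall, 74 wide, 12 thick, 210 g, standing upright in the organiser at the start. Origin: centre of its bottom edge. z runs up its length to the top edge (z = 150 mm), y across its width, x through its thickness: blue screen with black rim on the -x face, camera on the +x face. Its lowest 4 mm are 1.5 mm narrower on each side and face.
- phone_screen (a point): Middle of the phone's screen: 75 mm above its bottom edge, on the -x face. The screen may be touched.
- organiser: Fixed wooden desk organiser, 96 mm deep (x), 108 wide (y), its front (-x) facing the robot within about 20 degrees. Origin: centre of the underside. At the start the phone stands in its front slot: along y, centre at x = -22 mm, 16 mm wide, 84 long, floor 15 mm and walls 55 mm above the desk. Behind the slot are two fixed paint pots, tops 66 mm above the desk.
- stand: Tilting phone stand fixed to the desk: aluminium disc 124 mm across, 14 high, with a short post that carries a slide-in cradle (grey back plate, black sides and lips) on a stiff hinge. Origin: centre of the disc's underside. Front (-x) facing the robot within about 20 degrees. The hinge axis runs along y at x = +15 mm, 85 mm above the desk.
- cradle (a joint): Tilt of the cradle in rad: 0 upright, positive with its top leaning back (towards the stand's +x), range -0.1 to 1.05. A friction hinge (about 0.35 N m): it stays where it is left, with or without the phone, and gives way to some 4 N at the top of the docked phone.
- cradle_floor (a point): Centre of the floor of the cradle's slot. Its axes tilt with the cradle: z up out of the slot, y along the slot's width, x backwards. The slot is 14.5 mm from back plate to front lips (x) and 77 mm wide (y). With the cradle upright the floor is 40 mm above the desk, 27.5 mm in front of the hinge axis and 45 mm below it.
- cradle_mouth (a point): Middle of the slot's mouth, 70 mm above its floor; axes as cradle_floor. Two side walls with front lips that cover 8 mm of the phone's edges stand 60 mm above the floor, their flared lead-ins end at 70 mm; between the lips the front is open above 10 mm. The back plate is 88 mm high plus a flared edge to 98 mm, so the phone's top 52 mm stay free.
- cradle_hinge (a point): Middle of the hinge axis.
- green_tape: Bystander, loose: roll of green tape lying flat, 76 mm across, 25 mm high. Origin: centre of its underside.
- yellow_tape: Bystander, loose: roll of yellow tape lying flat, 66 mm across, 16 mm high. Origin: centre of its underside.
- spool: Bystander, loose: standing spool of dark green cord with white flanges, 74 mm across, 86 mm high. Origin: centre of its underside.
- sponge: Bystander, loose: off-white sanding block, 115 x 55 mm, 28 mm high. Origin: centre of its underside.
- remote: Bystander, loose: white remote control lying flat, 150 x 50 mm, 20 mm high. Origin: centre of its underside.
- thinner: Bystander, loose: clear bottle with a blue cap, 60 mm across, 125 mm high. Origin: centre of its underside.
- paint_jar: Bystander, loose: small orange paint jar with a white lid, 44 mm across, 48 mm high. Origin: centre of its underside.
- knife: Bystander, loose: yellow craft knife lying flat, 150 x 22 mm, 14 mm high. Origin: centre of its underside.

How it is judged (in metres and radians):
On the way:
1. the phone is fully home in the cradle's slot, screen to the front (z of phone in the frame of cradle_floor between -0.003 and 0.003 m and x of phone in the frame of cradle_floor between -0.004 and 0.004 m and y of phone in the frame of cradle_floor between -0.004 and 0.004 m and angle between the z axis of phone and the z axis of cradle_floor, either way round below 0.06 rad and x of phone_screen in the frame of cradle_floor below -0.002 m), for 0.2 s.
At the end, for the whole second after the job is handed in: The phone stands in the cradle right way up, screen to the front, its bottom edge within 3 mm of the slot's floor and within 4 mm of its centre, parallel to the cradle within 3.4 degrees; the cradle leans back 30 degrees, give or take 5.7; phone and cradle at rest (all of step 1 and value of joint cradle between 0.4236 and 0.6236 rad and linear speed of phone below 0.02 m/s and velocity of joint cradle between -0.05 and 0.05 rad/s); the robot touches nothing.
It fails at once if the phone is dropped into the slot (moves faster than 0.35 m/s with its bottom edge within 60 mm of the slot floor) (distance between phone and cradle_floor below 0.06 m and linear speed of phone above 0.35 m/s).
It fails at once if a bystander is shifted by more than 25 mm (distance of any of green_tape, yellow_tape, spool, sponge, remote, thinner, paint_jar, knife from where it was at the start of the episode above 0.025 m).
It also fails if it takes over 51 s, if anything falls off the work surface, if the arm or the gripper's body presses on something with over 40 N, if the wrist force passes 120 N, or if a joint passes its speed limit or range.

## Working session

There is one attempt and no reset: what is moved stays moved. The work goes in short steps, each a Python script; the robot and the scene stay as the last script left them, time stands still between calls to the robot, and variables do not carry over. Pictures are saved under pics/ and viewed, about 8 in all and at most 12, crops included, and the job is handed in when it is done.

```bash
ls; mkdir -p pics
python3 - <<'E'
from cell import ctrl
import cv2,numpy as np
for n in ("scene","top"):
    p=ctrl.get_image(n); cv2.imwrite(f"pics/{n}0.png",p["image"])
    print(n,p["camera_matrix"].tolist(),np.round(p["extrinsics"],3).tolist(),[k for k in p])
    for l in ("phone","organiser","stand","cradle","spool","thinner","sponge","remote","knife","green_tape","yellow_tape","paint_jar"):
        print(l,[(np.round(b["rect"]).tolist(),round(b["confidence"],2)) for b in ctrl.boxes_of(p,l)[:2]])
print(ctrl.get_state())
E
```

```text
pics
scene [[415.6103445052766, 0.0, 280.13715797868844], [0.0, 415.6103445052766, 204.43380170356622], [0.0, 0.0, 1.0]] [[0.19, -0.735, 0.651, 1343.654], [0.982, 0.147, -0.12, -121.629], [-0.007, 0.662, 0.749, 969.087], [0.0, 0.0, 0.0, 1.0]] ['image', 'camera_matrix', 'extrinsics', 'shot']
phone [([105.0, 228.0, 160.0, 238.0], 0.46)]
organiser [([189.0, 181.0, 230.0, 225.0], 0.73)]
stand [([323.0, 159.0, 366.0, 209.0], 0.81)]
cradle [([331.0, 158.0, 357.0, 188.0], 0.82)]
spool [([255.0, 197.0, 285.0, 234.0], 0.76)]
thinner [([416.0, 190.0, 440.0, 227.0], 0.8)]
sponge [([154.0, 255.0, 203.0, 291.0], 0.77)]
remote [([353.0, 241.0, 409.0, 263.0], 0.79), ([324.0, 158.0, 368.0, 210.0], 0.56)]
knife [([107.0, 225.0, 160.0, 237.0], 0.7), ([332.0, 158.0, 362.0, 186.0], 0.35)]
green_tape [([253.0, 172.0, 275.0, 196.0], 0.53)]
yellow_tape [([379.0, 172.0, 403.0, 188.0], 0.78), ([103.0, 227.0, 158.0, 239.0], 0.58)]
paint_jar [([285.0, 258.0, 300.0, 281.0], 0.68), ([330.0, 157.0, 362.0, 187.0], 0.36)]
top [[454.30701516971027, 0.0, 281.7805249849234], [0.0, 454.30701516971027, 203.8800498006966
[... 816 characters left out ...]
 151.0], 0.54)]
{'clock': 1.3, 'q': array([ 1.25798213e+00,  8.68856911e-02,  1.75919575e-01,  1.65982108e+00,
       -2.46073590e-06,  1.57080569e+00]), 'qd': array([-1.28606840e-03,  6.25178219e-04, -6.99539858e-05, -1.33747709e-03,
       -9.26357543e-04,  9.06857041e-04]), 'joint_torque': array([ 7.78775830e-04, -5.20099390e+01,  4.64859223e+01,  1.66968985e-03,
       -5.65207486e-06,  5.78827439e-06]), 'tcp_pos': array([169.25440139, 523.30319548, 231.30209288]), 'orientation': array([4.89380369e-01, 3.10323816e+00, 1.35599922e-05]), 'contact_force': array([0.0253517 , 0.21140009, 1.00874449]), 'ft_torque': array([-0.0089005 ,  0.04623951,  0.00154109]), 'grip_width': 1.00076391844337}
```

Run:
```python
import cv2,numpy as np
t=cv2.imread("pics/top0.png");s=cv2.imread("pics/scene0.png")
c=[t[210:280,315:395],t[205:275,155:235],s[165:235,170:250],s[148:218,305:385]]
c=[cv2.resize(i,(400,300) if 0 else (343,300),interpolation=cv2.INTER_CUBIC) for i in c]
cv2.imwrite("pics/m0.png",np.vstack([np.hstack(c[:2]),np.hstack(c[2:])]))
```

```text
(no output)
```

View pics/m0.png

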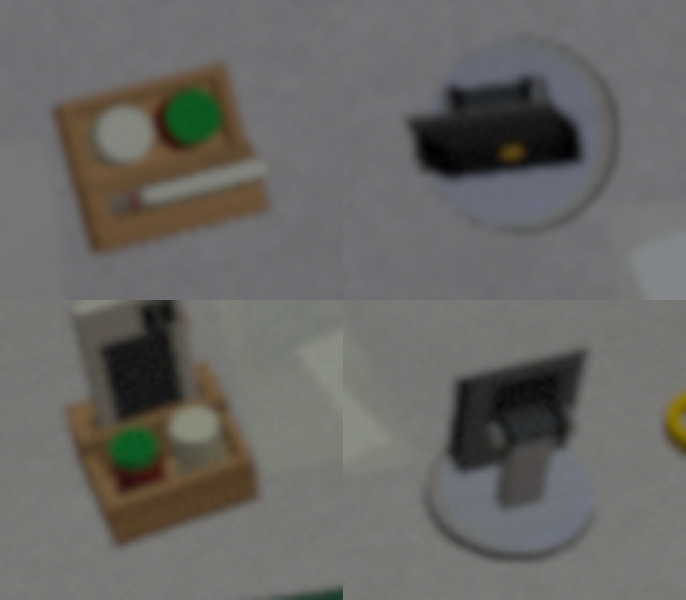

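View pics/top0.png

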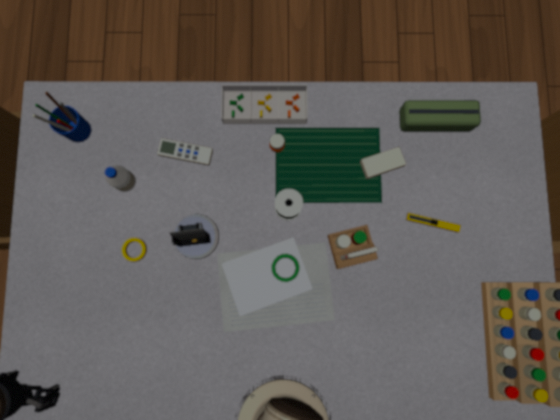

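```bash
cat > h.py <<'E'
from cell import ctrl
import cv2,numpy as np
from scipy.spatial.transform import Rotation as R
np.set_printoptions(precision=4,suppress=True)
D=np.diag([1,-1,-1.])
def rays(p,uv,T=None):
    K=p["camera_matrix"];uv=np.atleast_2d(uv).astype(float)
    n=(uv-K[:2,2])/[K[0,0],K[1,1]]
    if T is None: T=p["extrinsics"]; d=np.c_[n,np.ones(len(n))]
    else:
        r=np.hypot(*n.T); d=np.c_[n/r[:,None]*np.sin(r)[:,None],np.cos(r)]
    return T[:3,3],(d@D)@T[:3,:3].T
def onz(p,uv,z,T=None):
    o,d=rays(p,uv,T); return o+d*((z-o[2])/d[:,2])[:,None]
def proj(X,K,T,fish=True):
    c=((np.atleast_2d(X)-T[:3,3])@T[:3,:3])@D
    if fish:
        r=np.hypot(c[:,0],c[:,1]); th=np.arctan2(r,c[:,2]); n=c[:,:2]/r[:,None]*th[:,None]
    else: n=c[:,:2]/c[:,2:]
    return n*[K[0,0],K[1,1]]+K[:2,2]
def wrist():
    s=ctrl.get_state(); p=ctrl.get_image("wrist")
    W=np.eye(4);W[:3,:3]=R.from_rotvec(s["orientation"]).as_matrix();W[:3,3]=s["tcp_pos"]
    return p,W@p["tool_from_camera"]
E
python3 - <<'E'
from h import *
p=ctrl.get_image("top")
a=np.array([(55,105),(222,65),(268,208),(95,250)])*80/343+[315,210]
X=onz(p,a,55); print(X,X.mean(0)); e=X[1]-X[0]; print(np.degrees(np.arctan2(e[1],e[0])), np.linalg.norm(np.diff(X,axis=0),axis=1))
print("disc",onz(p,np.array([[520,133]])*80/343+[155,205],14))
for n,uv,z in [("spool",(290,204),86),("green",(286,268),25),("thinner",(118,177),80),("yellow",(134,250),16),("sponge",(383,163),28),("remote",(185,151),20),("jar",(277,142),48)]: print(n,onz(p,[uv],z)[0])
w,T=wrist(); print(w["camera_matrix"],w["tool_from_camera"])
E
```

```text
[[ 493.2634 -120.8288   55.    ]
 [ 517.7598 -225.1239   55.    ]
 [ 429.4637 -250.5325   55.    ]
 [ 404.3911 -143.5557   55.    ]] [ 461.2195 -185.0102   55.    ]
-76.78216752681206 [107.1332  91.8793 109.8757]
disc [[493.0389  15.847   14.    ]]
spool [570.5722 -20.181   86.    ]
green [406.131  -10.0157  25.    ]
thinner [644.6744 432.1106  80.    ]
yellow [456.3399 401.5348  16.    ]
sponge [ 694.0511 -281.4347   28.    ]
remote [731.4247 270.4688  20.    ]
jar [748.8375  13.1655  48.    ]
[[325.1923   0.     276.2749]
 [  0.     325.1923 204.6922]
 [  0.       0.       1.    ]] [[   0.0002    0.9522    0.3056   78.8813]
 [   1.       -0.0004    0.0004   -0.0867]
 [   0.0005    0.3056   -0.9522 -143.7995]
 [   0.        0.        0.        1.    ]]
```

```bash
cat >> h.py <<'E'
TC=np.array([[0.0002,.9522,.3056,78.8813],[1,-.0004,.0004,-.0867],[.0005,.3056,-.9522,-143.7995],[0,0,0,1]])
def look(cam,at,roll=0):
    v=np.subtract(at,cam)/np.linalg.norm(np.subtract(at,cam)); x=np.cross(v,[0,0,1.]); x/=np.linalg.norm(x)
    C=np.eye(4);C[:3,:3]=np.c_[x,np.cross(-v,x),-v]@R.from_euler('z',roll).as_matrix();C[:3,3]=cam
    W=C@np.linalg.inv(TC); return W[:3,3],R.from_matrix(W[:3,:3]).as_rotvec()
E
python3 - <<'E'
from h import *
st=np.array([478,235,70])
for v in [(-215,0,220),(-190,120,200),(-190,-120,200),(-100,200,200),(-20,0,330),(0,250,150),(0,-260,150),(-250,0,120)]:
    for r in (0,np.pi):
        P,o=look(st+v,st,r); q=ctrl.ik(P,o); print(v,r,P,q)
E
```

```text
(-215, 0, 220) 0 [353.2544 234.8614 153.0597] None
(-215, 0, 220) 3.141592653589793 [397.8296 235.1386 196.6219] [ 0.7154 -0.5207 -0.4704  1.2602 -0.2971  0.6609]
(-190, 120, 200) 0 [372.1061 301.7164 139.6715] [ 1.2392  0.1205 -0.3313  1.5986 -1.0971 -1.0419]
(-190, 120, 200) 3.141592653589793 [407.288  279.8242 186.2295] [ 0.8975 -0.1741 -0.2398  1.4398 -0.5294  1.4432]
(-190, -120, 200) 0 [372.2542 168.0492 139.6715] None
(-190, -120, 200) 3.141592653589793 [407.1399 190.4102 186.2295] [ 0.3776 -0.7277 -0.6372  1.1359  0.0944 -0.1602]
(-100, 200, 200) 0 [422.2581 346.1738 139.4258] [ 1.0847  0.6938  0.3521  2.1467 -0.8369 -0.5167]
(-100, 200, 200) 3.141592653589793 [441.0883 309.1333 185.8813] [ 0.8609  0.2145  0.1488  1.7277 -0.4856  2.0235]
(-20, 0, 330) 0 [436.6347 234.8614 237.39  ] [ 0.6142 -0.3613 -0.2617  1.3629 -0.2109 -2.5599]
(-20, 0, 330) 3.141592653589793 [498.8471 235.1386 241.1605] [0.3914 0.3372 0.4638 1.929  0.095  0.3807]
(0, 250, 150) 0 [477.8614 362.9602 110.4337] None
(0, 250, 150) 3.141592653589793 [478.1386 330.8934 163.8784] [ 0.8263  0.6785  0.6329  2.0976 -0.4635  2.5358]
(0, -260, 150) 0 [478.1386  98.8999 112.5416] [-0.3596  0.4883 -0.1559  1.9462  1.1558  0.5125]
(0, -260, 150) 3.141592653589793 [477.8614 130.0459 166.5281] [-0.1279 -0.0431 -0.2259  1.5039  0.7295 -1.743 ]
(-250, 0, 120) 0 [359.6776 234.8614  92.2273] None
(-250, 0, 120) 3.141592653589793 [386.6483 235.1386 148.4162] [ 0.918  -0.8022 -0.8452  0.957  -0.6145  0.7323]
```

Run:
```python
from h import *
st=np.array([478,235,70]);og=np.array([440,-190,110.])
ims=[]
for i,(c,v) in enumerate([(st,(0,250,150)),(st,(-215,0,220)),(og,(-200,0,220)),(og,(-20,0,330))]):
    P,o=look(c+v,c,np.pi)
    try: ctrl.move_pose(P,o)
    except ctrl.PlanningError as e: print(i,e); continue
    ctrl.dwell(.2)
    w,T=wrist(); im=w["image"][::-1,::-1]; ims.append(im); cv2.imwrite(f"pics/w{i}.png",w["image"]); np.save(f"T{i}.npy",T)
    for l in ("phone","organiser","stand","cradle"):
        print(i,l,[(np.round(b["rect"]).tolist(),round(b["confidence"],2)) for b in ctrl.boxes_of(w,l)[:1]])
np.save("K.npy",w["camera_matrix"]); print(ctrl.get_state()["clock"],ctrl.get_state()["q"])
b=[cv2.resize(i,(400,300)) for i in ims]
while len(b)<4:b.append(b[0]*0)
cv2.imwrite("pics/m1.png",np.vstack([np.hstack(b[:2]),np.hstack(b[2:])]))
```

```text
0 phone [([252.0, 298.0, 264.0, 352.0], 0.57)]
0 organiser [([244.0, 272.0, 296.0, 310.0], 0.66)]
0 stand [([232.0, 96.0, 357.0, 292.0], 0.81)]
0 cradle [([262.0, 142.0, 331.0, 292.0], 0.86)]
1 phone []
1 organiser [([3.0, 148.0, 25.0, 207.0], 0.77)]
1 stand [([219.0, 126.0, 332.0, 281.0], 0.82)]
1 cradle [([222.0, 172.0, 331.0, 282.0], 0.94)]
2 phone [([228.0, 160.0, 318.0, 262.0], 0.61)]
2 organiser [([221.0, 119.0, 329.0, 206.0], 0.72)]
2 stand [([504.0, 152.0, 560.0, 250.0], 0.73)]
2 cradle [([532.0, 186.0, 558.0, 248.0], 0.98)]
3 phone [([234.0, 194.0, 315.0, 229.0], 0.81)]
3 organiser [([229.0, 174.0, 330.0, 269.0], 0.63)]
3 stand [([498.0, 197.0, 560.0, 270.0], 0.55)]
3 cradle [([523.0, 218.0, 560.0, 259.0], 0.69)]
8.975 [-0.3438  0.2248  0.4049  1.9863 -0.0829 -0.3333]
```

View pics/m1.png

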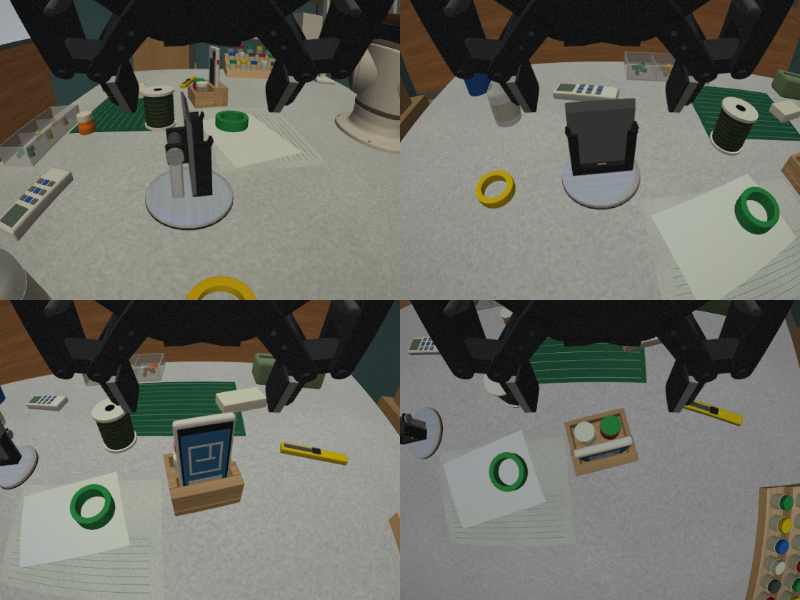

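Run:
```python
import cv2,numpy as np
# crop in flipped image coordinates (x0,y0,w,h)
cr=[(0,190,120,150,190),(1,215,125,130,165),(2,215,150,140,140),(3,215,140,130,110)]
o=[]
for i,x,y,w,h in cr:
    im=cv2.imread(f"pics/w{i}.png")[::-1,::-1][y:y+h,x:x+w]
    s=min(400/w,300/h); im=cv2.resize(im,None,fx=s,fy=s,interpolation=cv2.INTER_CUBIC); im=cv2.convertScaleAbs(im,alpha=1.5,beta=10)
    c=np.zeros((300,400,3),np.uint8); c[:im.shape[0],:im.shape[1]]=im[:300,:400]; o.append(c); print(i,s)
cv2.imwrite("pics/m2.png",np.vstack([np.hstack(o[:2]),np.hstack(o[2:])]))
```

```text
0 1.5789473684210527
1 1.8181818181818181
2 2.142857142857143
3 2.727272727272727
```

View pics/m2.png

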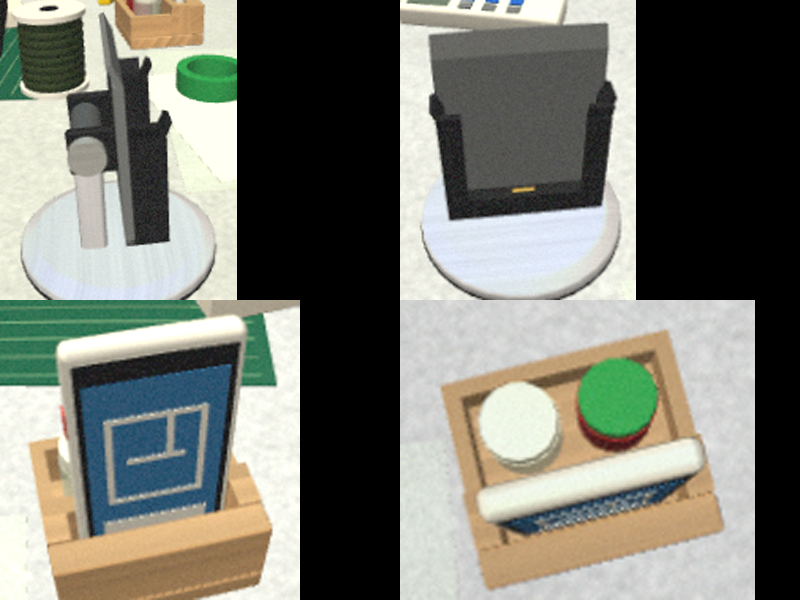

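```bash
cat > fit.py <<'E'
from h import *
from scipy.optimize import least_squares
K=np.load("K.npy");T=[np.load(f"T{i}.npy") for i in range(4)]
cr=[(190,120,1.579),(215,125,1.818),(215,150,2.143),(215,140,2.727)]
def px(i,pts): x,y,s=cr[i]; p=np.array(pts,float)/s+[x,y]-0.25; return [559,419]-p
def P(i,X): return proj(X,K,T[i])
def rz(a): return R.from_euler('z',a).as_matrix()
def linres(i,A,B,pts):
    a,b=P(i,A)[0],P(i,B)[0]; n=np.array([-(b-a)[1],(b-a)[0]])/np.linalg.norm(b-a); return (px(i,pts)-a)@n
# phone
def ph(v,b=None):
    X,Y,a=v[:3]; f=lambda p:np.atleast_2d(p)@rz(a).T+[X,Y,15]
    r=[]
    r.append((P(3,f([(6,35,150),(-6,35,150),(6,-35,150),(-6,-35,150)]))-px(3,[(84,186),(88,222),(291,141),(300,170)])).ravel()*.5)
    r.append(linres(2,f((-5,37,145)),f((-5,37,60)),[(59,70),(68,150),(77,225)]))
    r.append(linres(2,f((-5,-37,145)),f((-5,-37,60)),[(244,50),(233,130),(223,210)]))
    r.append(linres(2,f((-2,25,150)),f((-2,-25,150)),[(90,42),(215,22)]) if 0 else np.zeros(1))
    return np.concatenate(r)
s=least_squares(ph,[440,-190,.23],loss='soft_l1'); print("phone",s.x,"\n",ph(s.x))
g=np.linspace(0,2*np.pi,73); circ=np.c_[62*np.cos(g),62*np.sin(g),0*g]
def st(v):
    X,Y,a,t,W,xf,wall=v
    S=lambda p:np.atleast_2d(p)@rz(a).T+[X,Y,0]
    C=lambda p:S((np.atleast_2d(p)+[-27.5,0,-45])@R.from_euler('y',t).as_matrix().T+[15,0,85])
    r=[]
    for i,pts in ((0,[(22,240),(40,281),(216,240),(200,280),(50,205),(190,203)]),(1,[(21,220),(45,262),(220,222),(200,265),(30,195),(213,195)])):
        h=cv2.convexHull(np.vstack([P(i,circ+[X,Y,14]),P(i,circ+[X,Y,0])]).astype(np.float32))
        r.append([cv2.pointPolygonTest(h,tuple(map(float,p)),True) for p in px(i,pts)])
    r.append((P(1,C([(7.25,W,88),(7.25,-W,88),(7.25+xf,W,98),(7.25+xf,-W,98)]))-px(1,[(33,65),(206,53),(30,35),(207,24)])).ravel())
    r.append((P(1,C([(-7.25,30.5,10),(-7.25,-30.5,10)]))-px(1,[(67,190),(182,183)])).ravel())
    # hinge knob centre lies on axis; plate side in side view
    r.append(linres(0,S((15,30,85)),S((15,20,85)),[(87,157)]))
    r.append(linres(0,C((7.25,W,80)),C((7.25,W,10)),[(122.5,90),(127.5,150),(134,225)]))
    r.append((P(0,C((7.25+xf,W,98)))-px(0,[(101,14)])).ravel()*.7)
    # wall outer front edge top (flare base) & line
    r.append(linres(0,C((-wall,41,55)),C((-wall,41,5)),[(163,140),(168,235)]))
    return np.concatenate([np.ravel(q) for q in r])
s=least_squares(st,[480,237,.07,.05,40,2,9],loss='soft_l1'); print("stand",s.x,"\n",st(s.x))
J=s.jac; print("sd",np.sqrt(np.diag(np.linalg.inv(J.T@J))))
E
python3 fit.py
```

```text
phone [ 444.127  -191.2173    0.2531] 
 [ 1.4581 -0.1207  0.49   -0.3073 -0.0696  1.8176 -0.2441  0.4218 -0.7598
 -0.2442 -0.0213  0.6134  0.7559  0.4358  0.    ]
stand [495.3224 236.8662   0.0967   0.0403  41.7487   8.7627  10.9285] 
 [  1.1661   4.8778   0.7444   3.3336   5.5789   5.27     0.5957   6.0972
   1.205    3.9008   3.3501   3.1005   0.3015   2.1324  -1.1064   0.9701
  -0.5464   0.866    0.6574  -0.0833  -0.5688  -3.6686   0.8369  -3.0236
  -0.0039   0.408   -0.0632  -0.8101  -0.2108 -24.476    1.5007  -0.2776]
sd [0.7393 0.4348 0.016  0.0145 0.5844 1.1401 1.1179]
```

```bash
sed -i 's/\[(22,240),(40,281),(216,240),(200,280),(50,205),(190,203)\]/[(22,240),(216,240)]/; s/\[(21,220),(45,262),(220,222),(200,265),(30,195),(213,195)\]/[(21,220),(220,222)]/; s/P(0,C((7.25+xf,W,98)))/P(0,C((7.25+xf,-W,98)))/; s/(-7.25,30.5,10),(-7.25,-30.5,10)/(-wall,30.5,10),(-wall,-30.5,10)/' fit.py
cat >> fit.py <<'E'
X,Y,a,t,W,xf,wall=s.x
S=lambda p:np.atleast_2d(p)@rz(a).T+[X,Y,0]
C=lambda p:S((np.atleast_2d(p)+[-27.5,0,-45])@R.from_euler('y',t).as_matrix().T+[15,0,85])
o=[]
for i in (0,1):
    x,y,sc=cr[i]; im=cv2.imread(f"pics/w{i}.png")[::-1,::-1][y:y+190,x:x+150]
    k=3; im=cv2.convertScaleAbs(cv2.resize(im,(450,570),interpolation=cv2.INTER_CUBIC),alpha=1.6,beta=15)
    L=[circ+[X,Y,14],C([(7.25,W,0),(7.25,W,88),(7.25+xf,W,98),(7.25+xf,-W,98),(7.25,-W,88),(7.25,-W,0),(7.25,W,0)]),
       C([(-7.25,38.5,0),(-7.25,38.5,60),(-7.25,30.5,60),(-7.25,30.5,10),(-7.25,-30.5,10),(-7.25,-30.5,60),(-7.25,-38.5,60),(-7.25,-38.5,0)]),S([(15,-30,85),(15,30,85)])]
    for l,c in zip(L,[(0,0,255),(0,255,0),(0,255,255),(255,0,255)]):
        q=(([559,419]-P(i,l)+.25-[x,y])*k)
        cv2.polylines(im,[q.astype(np.int32)],False,c,1)
    o.append(im[:,:400])
cv2.imwrite("pics/m3.png",np.hstack(o))
E
python3 fit.py
```

```text
phone [ 444.127  -191.2173    0.2531] 
 [ 1.4581 -0.1207  0.49   -0.3073 -0.0696  1.8176 -0.2441  0.4218 -0.7598
 -0.2442 -0.0213  0.6134  0.7559  0.4358  0.    ]
stand [495.4766 237.0597   0.1105   0.0503  41.7046   6.6776   9.2147] 
 [ 1.3587  0.6134  0.7503  1.0028  0.4229  2.3214 -0.6411  1.9065 -0.2449
 -0.1978  0.7662 -0.3912 -0.7766 -5.3154  0.3833 -3.9813 -0.2409  0.3852
  0.3289  0.1006  0.0594 -0.8022 -0.483  -1.3341]
sd [0.4865 0.4344 0.0136 0.0128 0.5351 1.423  0.8686]
```

View pics/m3.png

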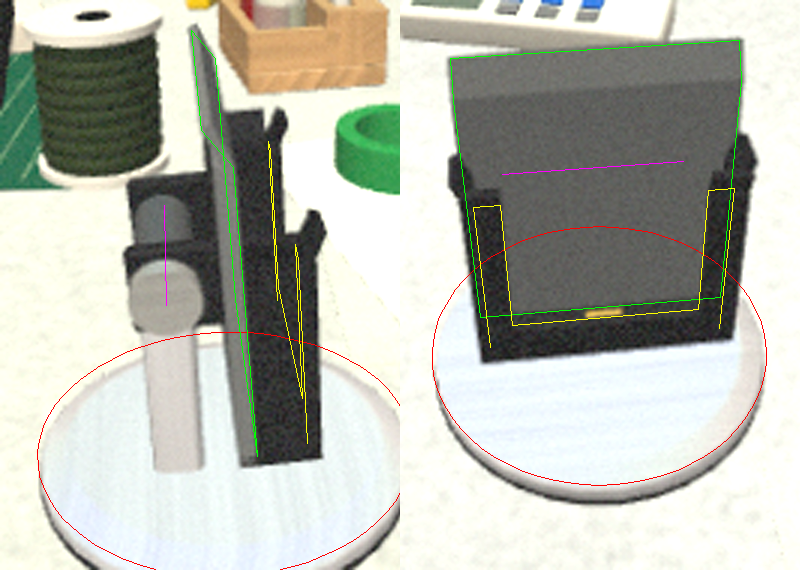

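Run:
```python
from h import *
st=np.array([478,235,90]);og=np.array([440,-190,110.])
ims=[]
for i,(c,v,r) in enumerate([(og,(-20,0,330),0),(st,(10,0,300),np.pi),(st,(10,0,300),0)],4):
    P,o=look(c+v,c,r)
    try: ctrl.move_pose(P,o)
    except ctrl.PlanningError as e: print(i,e); continue
    ctrl.dwell(.2)
    w,T=wrist(); im=w["image"]; im=im[::-1,::-1] if r else im; ims.append(im); cv2.imwrite(f"pics/w{i}.png",w["image"]); np.save(f"T{i}.npy",T)
    print(i,[(np.round(b["rect"]).tolist(),round(b["confidence"],2)) for l in ("phone","cradle","stand") for b in ctrl.boxes_of(w,l)[:1]])
print(ctrl.get_state()["clock"],ctrl.get_state()["q"])
x0,y0,s=200,140,2.6
b=[cv2.convertScaleAbs(cv2.resize(i[y0:y0+115,x0:x0+153],(398,299),interpolation=cv2.INTER_CUBIC),alpha=1.6,beta=15) for i in ims]
b.append(cv2.resize(ims[-1],(398,299)))
cv2.imwrite("pics/m4.png",np.vstack([np.hstack(b[:2]),np.hstack(b[2:])]))
```

```text
4 [([238.0, 180.0, 319.0, 217.0], 0.85), ([0.0, 148.0, 29.0, 194.0], 0.78), ([0.0, 138.0, 56.0, 214.0], 0.93)]
5 [([216.0, 153.0, 328.0, 218.0], 0.83), ([217.0, 133.0, 328.0, 239.0], 0.8)]
6 [([222.0, 189.0, 333.0, 254.0], 0.58), ([222.0, 169.0, 337.0, 276.0], 0.82)]
19.4333 [0.3678 0.4651 0.585  2.0128 0.122  0.3482]
```

View pics/m4.png

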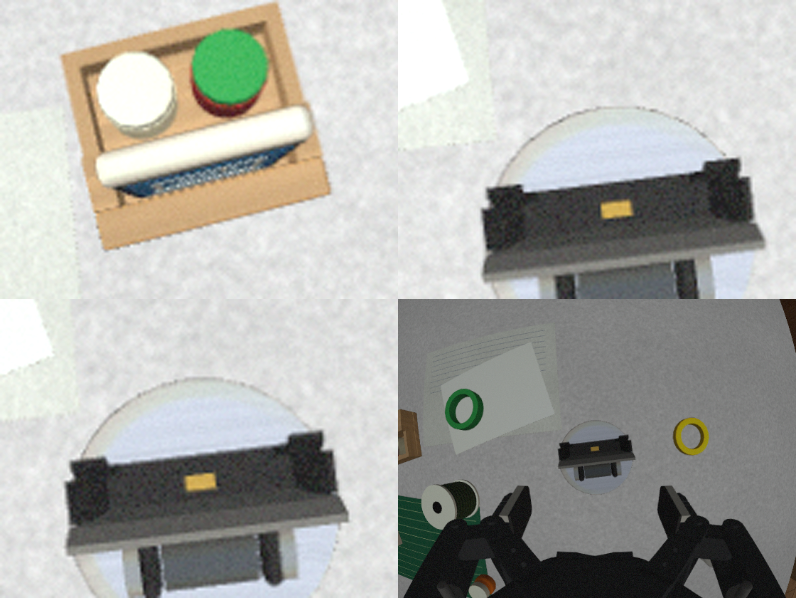

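Run:
```python
from h import *
K={"camera_matrix":np.load("K.npy")}
def pts(i,flip,l,z):
    p=np.array(l,float)/2.6+[200,140]-.3
    if flip:p=[559,419]-p
    return onz(K,p,z,np.load(f"T{i}.npy"))
# gold, flare ends, lip front tips outer(z~110)
for n,z,a,b in [("gold",40,[(219,209)],[(201,183)]),("goldL/R",40,[(204,211),(233,207)],[(187,185),(216,181)]),("flare",138,[(87,277),(366,247)],[(68,254),(348,220)]),
  ("lipouter",108,[(84,208),(354,178)],[(67,182),(335,155)]),("disc front",14,[(222,107)],[(205,78)])]:
    A=pts(5,1,a,z);B=pts(6,0,b,z); print(n,"\n",A,"\n",B,"\nmean",(A+B)/2, "diff",(A-B).mean(0))
    if len(a)==2:
        for Q in(A,B): e=Q[0]-Q[1]; print(" yaw",np.arctan2(e[1],e[0])+np.pi/2,np.arctan2(-e[0],e[1]),np.linalg.norm(e))
# phone top ends centre z=165 : w3 origin (215,140),2.727 flipped; w4 origin(200,140) 2.6
p=[559,419]-(np.array([(87,205),(297,155)])/2.727+[215,140]-.25); A=onz(K,p,165,np.load("T3.npy"))
B=pts(4,0,[(104,166),(306,125)],165)
for Q in(A,B): e=Q[0]-Q[1]; print("phone",Q.mean(0),np.arctan2(-e[0],e[1]),np.linalg.norm(e))
```

```text
gold 
 [[481.5345 235.9681  40.    ]] 
 [[481.6568 236.0348  40.    ]] 
mean [[481.5956 236.0015  40.    ]] diff [-0.1223 -0.0667  0.    ]
goldL/R 
 [[482.3608 229.758   40.    ]
 [480.7091 241.7655  40.    ]] 
 [[482.4867 230.2363  40.    ]
 [480.8278 242.2488  40.    ]] 
mean [[482.4238 229.9971  40.    ]
 [480.7684 242.0071  40.    ]] diff [-0.1223 -0.4808  0.    ]
 yaw 0.13670198270961742 -3.004890670880176 12.120569266249932
 yaw 0.13723199875800507 -3.004360654831788 12.126493896017744
flare 
 [[503.7333 195.9932 138.    ]
 [494.7744 279.9243 138.    ]] 
 [[504.6848 195.7753 138.    ]
 [494.4615 280.0757 138.    ]] 
mean [[504.209  195.8843 138.    ]
 [494.618  280.     138.    ]] diff [-0.3193  0.0332  0.    ]
 yaw 0.10633785540737994 -3.035254798182413 84.40785201482244
 yaw 0.12068268833580231 -3.020909965253991 84.91797883462884
lipouter 
 [[482.4233 190.3592 108.    ]
 [472.3502 281.2577 108.    ]] 
 [[482.4875 190.7716 108.    ]
 [473.3733 281.0239 108.    ]] 
mean [[482.4554 190.5654 108.    ]
 [472.8617 281.1408 108.    ]] diff [-0.5436 -0.0893  0.    ]
 yaw 0.11036653249484085 -3.0312261210949525 91.45492625312016
 yaw 0.10064455005309791 -3.0409481035366954 90.7113278315531
disc front 
 [[435.3836 237.4214  14.    ]] 
 [[434.1616 237.8964  14.    ]] 
mean [[434.7726 237.6589  14.    ]] diff [ 1.2221 -0.4751  0.    ]
phone [ 443.2519 -192.3066  165.    ] 0.23369969683493372 67.78900262008462
phone [ 443.637 -192.228  165.   ] 0.20121641807948268 67.62016591488181
```

```bash
cat >> h.py <<'E'
PH=(443.4,-192.2,15.,.235); ST=[496.,237.2,.11]; TZ=108
def phone_tool(F,sgn):  # phone frame (R,p) -> tool pose for TCP at phone z=TZ
    Rp,p=F; t=Rp@np.array([[0,sgn,0],[sgn,0,0],[0,0,-1.]]).astype(float)
    # columns: tool x = sgn*phone y, tool y = sgn*phone x, tool z=-phone z
    return p+Rp@[0,0,TZ],R.from_matrix(t).as_rotvec()
def org(dz=0): return R.from_euler('z',PH[3]).as_matrix(),np.array([PH[0],PH[1],PH[2]+dz])
def crad(t,z=0,dx=0,dy=0):
    A=R.from_euler('z',ST[2]).as_matrix();B=A@R.from_euler('y',t).as_matrix()
    return B,np.array([ST[0],ST[1],0])+A@[15,0,85]+B@np.array([-27.5+dx,dy,-45+z])
E
python3 - <<'E'
from h import *
print(R.from_rotvec(phone_tool(org(),1)[1]).as_matrix(), crad(.05)[1])
for s in (1,-1):
    for n,F in [("org hi",org(140)),("org",org()),("org up",org(90)),("cr hi",crad(.05,130)),("cr",crad(.05)),("t.3",crad(.3)),("t.52",crad(.5236)),("ret",crad(.5236,90))]:
        P,o=phone_tool(F,s); print(s,n,P,ctrl.ik(P,o))
E
```

```text
[[-0.2328  0.9725  0.    ]
 [ 0.9725  0.2328 -0.    ]
 [-0.      0.     -1.    ]] [481.3742 235.5846  41.4307]
1 org hi [ 443.4 -192.2  263. ] [-0.409  -0.0581  0.0913  1.7202  0.      0.9268]
1 org [ 443.4 -192.2  123. ] [-0.409  -0.0861 -0.2061  1.4508  0.      0.9268]
1 org up [ 443.4 -192.2  213. ] [-0.409  -0.0784 -0.0255  1.6237  0.      0.9268]
1 cr hi [493.1974 236.8905 279.1332] [0.4394 0.1544 0.3432 1.8069 0.0162 1.8998]
1 cr [486.7394 236.1772 149.2957] [0.4431 0.0983 0.0288 1.5486 0.0163 1.9036]
1 t.3 [503.3016 238.0064 153.313 ] [0.3986 0.3859 0.3448 1.8179 0.0842 1.8472]
1 t.52 [518.5473 239.6903 153.3096] [0.369  0.6653 0.6644 2.0789 0.1284 1.7964]
1 ret [563.2754 244.6303 231.2518] None
-1 org hi [ 443.4 -192.2  263. ] [-0.409  -0.0581  0.0913  1.7202  0.     -2.2148]
-1 org [ 443.4 -192.2  123. ] [-0.409  -0.0861 -0.2061  1.4508  0.     -2.2148]
-1 org up [ 443.4 -192.2  213. ] [-0.409  -0.0784 -0.0255  1.6237  0.     -2.2148]
-1 cr hi [493.1974 236.8905 279.1332] [ 0.4394  0.1544  0.3432  1.8069  0.0162 -1.2418]
-1 cr [486.7394 236.1772 149.2957] [ 0.4431  0.0983  0.0288  1.5486  0.0163 -1.238 ]
-1 t.3 [503.3016 238.0064 153.313 ] [ 0.3986  0.3859  0.3448  1.8179  0.0842 -1.2944]
-1 t.52 [518.5473 239.6903 153.3096] [ 0.369   0.6653  0.6644  2.0789  0.1284 -1.3452]
-1 ret [563.2754 244.6303 231.2518] None
```

Run:
```python
from h import *
P,o=phone_tool(org(95),1); ctrl.move_pose(P,o)
ctrl.grip(0.5,50)
P,o=phone_tool(org(0),1); print(ctrl.movel(P,o,max_speed=120,contact_N=15))
ctrl.grip(0,50); s=ctrl.get_state(); print(s["grip_width"],s["contact_force"],s["tcp_pos"])
P,o=phone_tool(org(60),1); print(ctrl.movel(P,o,max_speed=100,contact_N=25))
s=ctrl.get_state(); print(s["grip_width"],s["contact_force"],s["tcp_pos"],s["clock"])
p=ctrl.get_image("wrist"); im=p["image"]; cv2.imwrite("pics/w7.png",im)
cv2.imwrite("pics/m5.png",im)
```

```text
False
0.13234087485091978 [ 1.2106 -0.0737  4.5208] [ 443.8421 -192.3594  123.7358]
False
0.13160296775720837 [-1.2944 -0.6469 -2.0224] [ 443.2199 -192.1163  182.3258] 23.5917
```

View pics/m5.png

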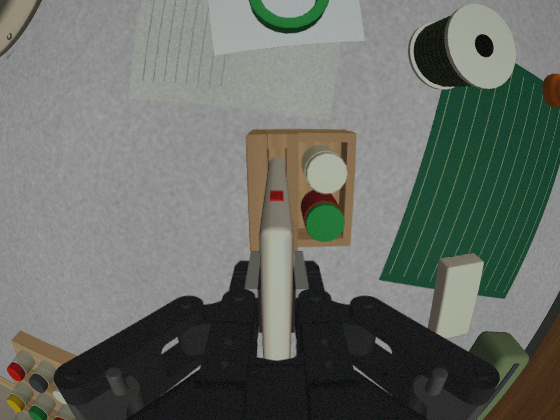

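Run:
```python
from h import *
K=np.load("K.npy")
print(proj([(37,0,108),(35.5,0,108),(37,6,104),(37,-6,104),(37,0,-42),(37,6,-42),(37,-6,-42),(37,0,75)],K,TC))
im=cv2.cvtColor(cv2.imread("pics/w7.png"),cv2.COLOR_BGR2GRAY)
for r in (160,165,170,180,200,210,225,240): print(r,im[r,255:300].tolist())
print("col",im[150:170,278].tolist(), im[345:365,278].tolist())
```

```text
[[276.536  157.2997]
 [276.5353 159.1829]
 [284.326  158.161 ]
 [268.7488 158.1545]
 [276.6571 230.6255]
 [294.3821 230.6063]
 [258.9306 230.5933]
 [276.5496 165.2042]]
160 [114, 111, 114, 116, 115, 117, 115, 114, 113, 116, 114, 109, 90, 70, 106, 97, 92, 100, 104, 112, 113, 116, 117, 115, 120, 121, 119, 119, 119, 117, 99, 76, 111, 109, 108, 110, 109, 108, 110, 110, 107, 111, 107, 115, 126]
165 [111, 113, 113, 114, 114, 114, 115, 117, 113, 114, 114, 110, 95, 58, 77, 87, 95, 104, 110, 114, 115, 114, 115, 119, 119, 120, 119, 119, 116, 112, 96, 76, 110, 111, 111, 112, 111, 111, 112, 110, 114, 109, 111, 114, 121]
170 [113, 113, 111, 113, 114, 110, 113, 113, 118, 117, 115, 112, 100, 61, 84, 92, 98, 104, 111, 111, 115, 114, 119, 116, 118, 118, 122, 119, 120, 118, 90, 76, 108, 109, 107, 107, 110, 106, 112, 108, 110, 109, 109, 110, 125]
180 [112, 114, 116, 116, 116, 113, 118, 118, 116, 117, 113, 83, 76, 88, 91, 98, 103, 108, 112, 112, 114, 115, 117, 118, 120, 122, 118, 120, 119, 118, 113, 101, 104, 110, 110, 110, 109, 108, 109, 110, 110, 110, 107, 116, 122]
200 [112, 109, 114, 115, 114, 115, 
[... 348 characters left out ...]
 100, 110, 106, 107, 108, 107, 108, 110, 115, 117]
225 [111, 113, 113, 112, 110, 81, 65, 81, 84, 89, 94, 97, 102, 106, 108, 111, 112, 115, 115, 119, 118, 120, 120, 120, 120, 124, 118, 124, 121, 119, 120, 121, 119, 121, 118, 114, 98, 86, 104, 103, 103, 104, 108, 113, 118]
240 [116, 115, 115, 110, 79, 84, 103, 118, 127, 130, 139, 146, 152, 157, 163, 169, 170, 171, 170, 173, 172, 172, 172, 173, 171, 170, 171, 171, 167, 165, 162, 156, 154, 155, 149, 143, 129, 104, 85, 103, 104, 105, 108, 112, 116]
col [112, 112, 111, 111, 111, 111, 113, 114, 117, 115, 115, 116, 116, 123, 118, 119, 119, 117, 119, 119] [169, 166, 169, 167, 168, 169, 169, 169, 172, 169, 169, 168, 167, 166, 169, 109, 29, 27, 25, 19]
```

Run:
```python
from h import *
P,o=phone_tool(org(120),1); ctrl.movel(P,o,max_speed=150)
P,o=phone_tool(crad(.05,125),1); ctrl.move_pose(P,o)
P,o=phone_tool(crad(.05,82),1); print(ctrl.movel(P,o,max_speed=80,contact_N=12))
ctrl.dwell(.1)
w,T=wrist(); cv2.imwrite("pics/w8.png",w["image"]); np.save("T8.npy",T)
s=ctrl.get_state(); print(s["grip_width"],s["contact_force"],s["tcp_pos"],P,s["clock"])
im=w["image"]; k=4; x0,y0=190,60; c=cv2.convertScaleAbs(cv2.resize(im[y0:y0+150,x0:x0+190],None,fx=k,fy=k,interpolation=cv2.INTER_CUBIC),alpha=1.5,beta=10)
K=np.load("K.npy")
f=lambda t,l: np.array([crad(t)[1]+crad(t)[0]@np.array(q,float) for q in l])
for l,col in [([(7.25,42,0),(7.25,42,88),(14,42,98),(14,-42,98)],(0,255,0)),([(-7.25,38.5,60),(7.25,38.5,60),(7.25,38.5,0),(-7.25,38.5,0),(-7.25,38.5,60),(-7.25,30.5,60)],(0,255,255)),([(-6,37,82),(6,37,82),(6,37,150),(-6,37,150),(-6,37,82)],(255,0,255))]:
    cv2.polylines(c,[((proj(f(.05,l),K,T)+.5-[x0,y0])*k).astype(np.int32)],False,col,1)
cv2.imwrite("pics/m6.png",c)
```

```text
False
0.13777524605657587 [ 0.2877  0.0877 -2.1431] [491.0625 236.7071 231.8712] [490.8129 236.6271 231.1932] 26.625
```

View pics/m6.png

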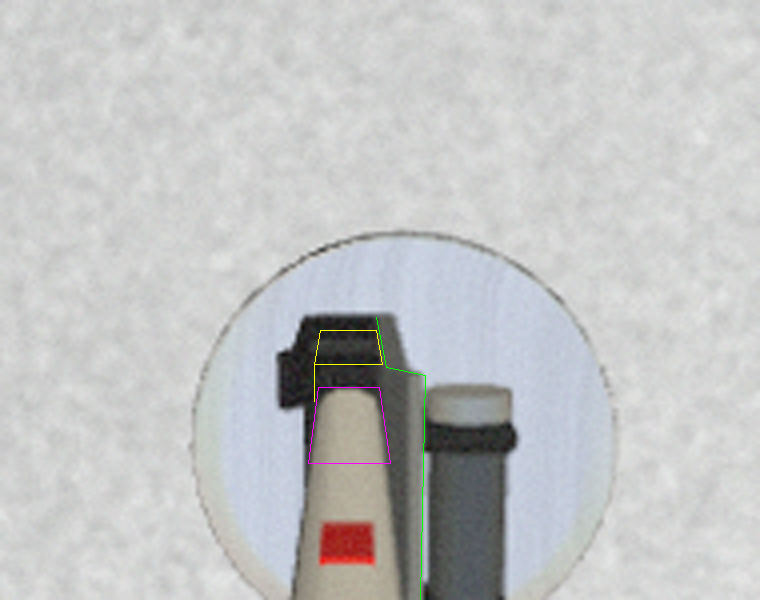

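Run:
```python
from h import *
f0=ctrl.get_state()["contact_force"]
for z,v,c in [(55,40,8),(5,40,10),(-4,12,7)]:
    P,o=phone_tool(crad(.05,z),1); hit=ctrl.movel(P,o,max_speed=v,contact_N=c)
    s=ctrl.get_state(); B,p=crad(.05); print(z,hit,"slot coords of TCP-TZ",B.T@(s["tcp_pos"]-p)-[0,0,TZ],s["contact_force"]-f0,s["ft_torque"],s["grip_width"],s["clock"])
    if hit: break
```

```text
55 False slot coords of TCP-TZ [ 0.0303  0.0244 55.2412] [-0.2745  0.1594  0.9129] [-0.0117 -0.0391  0.0382] 0.13479758370157788 27.45
5 False slot coords of TCP-TZ [0.1239 0.0648 5.2959] [-0.6975  0.3586  0.5094] [-0.0265 -0.1409 -0.0206] 0.13803498867101177 28.85
-4 True slot coords of TCP-TZ [0.307  0.0834 0.2873] [ 0.5743 -0.3765  6.5978] [ 0.0243 -0.2378  0.0665] 0.13779493551059074 29.3417
```

Run:
```python
from h import *
for t in (.21,.37,.5236):
    P,o=phone_tool(crad(t,.3),1); print(ctrl.movel(P,o,max_speed=40,contact_N=25)); s=ctrl.get_state(); print(t,s["contact_force"],s["ft_torque"],s["grip_width"],s["clock"])
```

```text
False
0.21 [-0.5131 -0.2651  3.2753] [0.0664 0.0118 0.0439] 0.13339067039472582 29.775
False
0.37 [0.0602 1.3143 3.4366] [ 0.1807 -0.1119 -0.0677] 0.13473579396841606 30.2
True
0.5236 [1.741  1.2484 9.5756] [ 0.2769 -0.1495  0.2053] 0.13628628067450607 30.5583
```

Run:
```python
from h import *
def rep(m):
    s=ctrl.get_state(); M=R.from_rotvec(s["orientation"]).as_matrix(); B,p=crad(.5236)
    print(m,"tool tilt",np.arccos(-M[2,2]),"offset",B.T@(s["tcp_pos"]-p)-[0,0,TZ],s["contact_force"],s["ft_torque"],s["grip_width"],s["clock"])
ctrl.dwell(.3); rep("settled")
P,o=phone_tool(crad(.5236,.3),1); print(ctrl.movel(P,o,max_speed=20,contact_N=20)); rep("end")
w,T=wrist(); np.save("T9.npy",T); cv2.imwrite("pics/w9.png",w["image"])
cv2.imwrite("pics/m7.png",cv2.convertScaleAbs(w["image"],alpha=1.4))
```

```text
settled tool tilt 0.5308285053366967 offset [0.4986 0.104  0.3817] [1.7721 0.794  8.0565] [ 0.2473 -0.2085  0.2027] 0.135052922519217 30.8583
False
end tool tilt 0.5226494408934321 offset [0.0278 0.1077 0.3755] [3.8549 1.4218 3.6747] [ 0.2745 -0.6864 -0.0605] 0.13194802635838795 31.1083
```

View pics/m7.png

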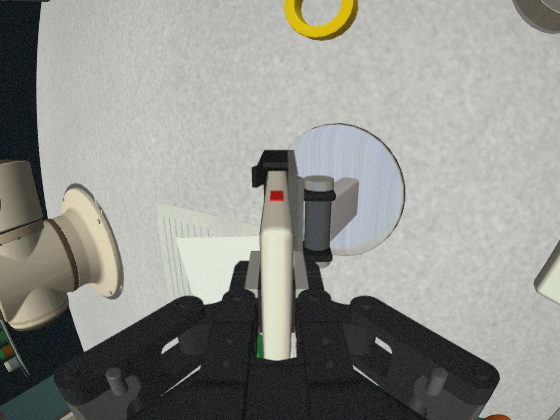

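Run:
```python
from h import *
ctrl.grip(0.4); s=ctrl.get_state(); print(s["contact_force"],s["ft_torque"],s["grip_width"])
for z in (60,50):
    P,o=phone_tool(crad(.5236,z),1)
    try: print(ctrl.movel(P,o,max_speed=80,contact_N=8)); break
    except ctrl.PlanningError as e: print(e)
st=np.array([478,235,100])
for v in [(0,250,150),(-60,240,170),(-190,120,200)]:
    P,o=look(st+v,st,np.pi); q=ctrl.ik(P,o); print(v,P,q)
print(ctrl.get_state()["clock"],ctrl.get_state()["tcp_pos"])
```

```text
[-0.4204  0.4262 -0.5302] [ 0.0481 -0.4577  0.0141] 0.4023639064175684
False
(0, 250, 150) [478.1386 330.8934 193.8784] [ 0.8263  0.6837  0.6986  2.158  -0.4635  2.5358]
(-60, 240, 170) [454.6012 329.1669 204.4898] [ 0.8797  0.4621  0.4409  1.979  -0.5154  2.3203]
(-190, 120, 200) [407.288  279.8242 216.2295] [ 0.8975 -0.1717 -0.1801  1.4972 -0.5294  1.4432]
32.4083 [548.3143 242.9508 204.863 ]
```

Run:
```python
from h import *
s=ctrl.get_state()
for d in [(0,0,70),(-30,0,70),(-40,0,40)]:
    try: ctrl.movel(s["tcp_pos"]+d,max_speed=120,contact_N=8); print(d); break
    except ctrl.PlanningError as e: print(e)
st=np.array([485,235,100])
ctrl.move_pose([480,300,300],look(st+[0,290,175],st,np.pi)[1])
P,o=look(st+[0,290,175],st,np.pi); ctrl.move_pose(P,o); ctrl.dwell(.2)
w,T=wrist(); np.save("T10.npy",T); cv2.imwrite("pics/w10.png",w["image"])
t=ctrl.get_image("top"); cv2.imwrite("pics/top1.png",t["image"])
a=cv2.absdiff(t["image"],cv2.imread("pics/top0.png")).max(2)
K=np.load("K.npy"); im=w["image"][::-1,::-1]; x0,y0,k=190,90,3.2
c=cv2.convertScaleAbs(cv2.resize(im[y0:y0+180,x0:x0+170],None,fx=k,fy=k,interpolation=cv2.INTER_CUBIC),alpha=1.5,beta=10)
f=lambda l: np.array([crad(.5236)[1]+crad(.5236)[0]@np.array(q,float) for q in l])
for l,col in [([(7.25,42,0),(7.25,42,88)],(0,255,0)),([(-6,37,0),(6,37,0),(6,37,150),(-6,37,150),(-6,37,0)],(255,0,255)),([(-7.25,38.5,60),(7.25,38.5,60),(7.25,38.5,0),(-7.25,38.5,0),(-7.25,38.5,60)],(0,255,255))]:
    cv2.polylines(c,[(([559,419]-proj(f(l),K,T)+.5-[x0,y0])*k).astype(np.int32)],False,col,1)
cv2.imwrite("pics/m8.png",c); print(c.shape,ctrl.get_state()["clock"])
```

```text
the arm cannot follow that straight line within its joint ranges
the arm cannot follow that straight line within its joint ranges
(-40, 0, 40)Traceback (most recent call last):
  File "<stdin>", line 7, in <module>
cell.PlanningError: the arm cannot take that pose within its joint ranges
```

```bash
cat > v.py <<'E'
from h import *
st=np.array([485,235,100])
s=ctrl.get_state(); print(s["contact_force"],s["tcp_pos"])
ctrl.move_pose([470,290,300],phone_tool(crad(0),1)[1])
for v in [(0,290,175),(-20,260,160),(-60,240,170)]:
    P,o=look(st+v,st,np.pi)
    try: ctrl.move_pose(P,o); print(v,P); break
    except ctrl.PlanningError as e: print(e)
ctrl.dwell(.2)
w,T=wrist(); np.save("T10.npy",T); cv2.imwrite("pics/w10.png",w["image"])
K=np.load("K.npy"); im=w["image"][::-1,::-1]; x0,y0,k=190,90,3.2
c=cv2.convertScaleAbs(cv2.resize(im[y0:y0+180,x0:x0+170],None,fx=k,fy=k,interpolation=cv2.INTER_CUBIC),alpha=1.5,beta=10)
f=lambda l: np.array([crad(.5236)[1]+crad(.5236)[0]@np.array(q,float) for q in l])
for l,col in [([(7.25,42,0),(7.25,42,88)],(0,255,0)),([(-6,37,0),(6,37,0),(6,37,150),(-6,37,150),(-6,37,0)],(255,0,255)),([(-7.25,38.5,60),(7.25,38.5,60),(7.25,38.5,0),(-7.25,38.5,0),(-7.25,38.5,60)],(0,255,255))]:
    cv2.polylines(c,[(([559,419]-proj(f(l),K,T)+.5-[x0,y0])*k).astype(np.int32)],False,col,1)
t=ctrl.get_image("top"); cv2.imwrite("pics/top1.png",t["image"]); print(c.shape)
c=np.hstack([c,cv2.resize(cv2.convertScaleAbs(t["image"][100:300,90:170],alpha=1.3),(230,c.shape[0]))]) if 0 else c
cv2.imwrite("pics/m8.png",c); print(ctrl.get_state()["clock"])
# bystanders by boxes, before vs now
for l in ("spool","thinner","sponge","remote","knife","green_tape","yellow_tape","paint_jar"):
    print(l,[(np.round(b["rect"]).tolist(),round(b["confidence"],2)) for b in ctrl.boxes_of(t,l)[:2]])
E
python3 v.py
```

```text
[ 0.1769 -0.1668 -0.364 ] [508.4287 242.9262 244.6039]
the arm cannot take that pose within its joint ranges
(-20, 260, 160) [476.9144 341.9205 202.3525]
(576, 544, 3)
34.85
spool [([275.0, 187.0, 301.0, 218.0], 0.93)]
thinner [([102.0, 165.0, 133.0, 190.0], 0.57), ([272.0, 190.0, 301.0, 218.0], 0.18)]
sponge [([362.0, 146.0, 404.0, 181.0], 0.72)]
remote [([160.0, 139.0, 215.0, 162.0], 0.69)]
knife [([405.0, 216.0, 459.0, 230.0], 0.92)]
green_tape [([269.0, 254.0, 299.0, 282.0], 0.6)]
yellow_tape [([122.0, 233.0, 147.0, 266.0], 0.53)]
paint_jar [([271.0, 132.0, 284.0, 149.0], 0.7), ([172.0, 220.0, 209.0, 251.0], 0.44)]
```

View pics/m8.png

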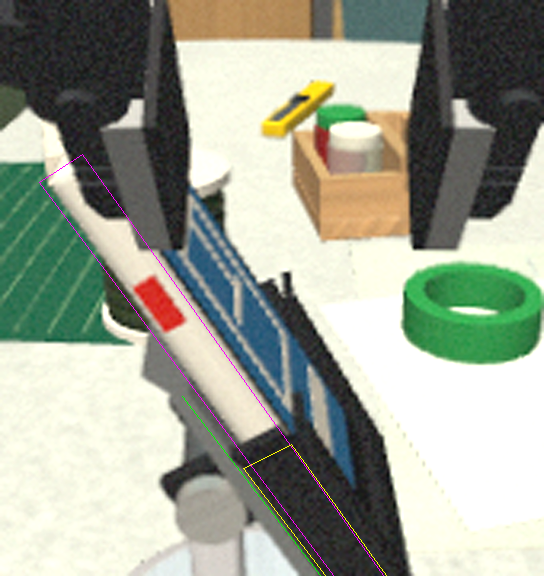

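```bash
python3 -c "
from cell import ctrl
print(ctrl.get_state()['contact_force']); ctrl.close_job()"
```

```text
[-0.38093373 -0.38704108  0.05424166]
the job is handed in; nothing more can be done
```

The phone is in the cradle, right way up with the screen to the front, and the cradle leans back at about 30°. I handed the job in at about 35 s of the 51 s allowed; no verdict was reported.

I gripped the phone near its top across its thickness and lifted it out of the organiser. I then slid it down the cradle's axis until it touched the floor and swung cradle and phone back together around the hinge. After that I opened the gripper and backed away.

**What the last checks showed**
- **Seating:** contact with the slot floor came 0.3 mm from the expected depth, with about 7 N of force.
- **Tilt:** the tool's tilt at release was 0.523 rad (30°). In the close side view the phone lies within about 1 or 2° of a drawn 30° outline.
- **Clear of everything:** the last force reading was about 0.5 N, with the gripper well away from the stand.
- **Other objects:** in the overhead picture all eight bystanders show within a few pixels of their starting boxes, which is detector noise.

**What went wrong or disagreed**
- The last step of the swing stopped once on its 25 N contact limit. The force was down to about 8 N when it settled, and a slower move finished the step.
- A few retreat and viewing moves could not be planned, so I used other poses instead.
- My first fit of the stand was off by several pixels at the cradle's front lips. Views from above settled its position before the insertion.

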